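# Strip the air manifold on the welding table

## Robot

A 6-joint arm with a two-finger parallel gripper is mounted at the origin on the work surface. World frame = base frame: x ahead of the robot, y to its left, z up, the work surface at z = 0. Lengths are in mm, angles in rad, forces in N, time in s.
With the tool pointing down it reaches from about 400 to 825 mm from the base axis. Payload 7 kg.
Tool frame: the origin (TCP) lies midway between the tips of the shut fingers; the grasp point (between the pads) lies 19 mm behind it; z points along the fingers, y is the line along which they close (so a half turn about z gives the same grasp; the last joint's range is limited). The gripper opens to 88 mm and grips with 3 to 60 N. Pads are 19 mm wide; open, the fingers measure 130 mm over their backs; the gripper's body (78 mm by 193 mm) begins 47 mm behind the grasp point.
Start: joints at [1.633, 0.359, 0.012, 0, -1.224, -0.288], TCP at [151.134, 657.84, 226.561] pointing down, gripper open.
Joint ranges: [-3.07, 3.07], [-1.43, 2.12], [-1.02, 1.25], [-3.03, 1.67], [-3.05, -0], [-3.03, 3.03]. Speed limits (rad/s): [2.39, 2.39, 3.01, 3.14, 3.14, 3.14].

## Interface

Orientations are given as a unit quaternion [x, y, z, w].
In Python, from bench import r gives the robot as it stands. Calls block until the motion is done:
- r.reach(position, orientation): joint-space move of the TCP to a pose.
- r.move_straight(position, ori=None, vel=150): straight line of the TCP; ori=None keeps the orientation; vel is the mean speed in mm/s.
- r.goto_joints(angles): joint-space move.
- r.release() and r.close(): open the fingers fully, or close them until they stop; the grip force is fixed at half the most.
- r.sleep(seconds).
- r.inverse_kinematics(position, orientation): joint angles nearest the present ones, or None.
- r.observe(): the state.
- r.get_image(name): name is "side" or "top" or "wrist"; returns the picture (400x640x3 uint8, red, green, blue); there is no depth.
- r.camera_model(name): a dict with "fx", "fy", "cx", "cy" (pixels), "k1" (the pictures are not rectified: a ray, as slopes to the right and down, at radius r is drawn at 1 + k1 r^2 times it, then the intrinsics apply), "R" (3x3) and "t" (3): a world point X has camera coordinates R X + t; the wrist camera has in their place "T_tool_cam" (4x4, takes a point from camera to tool coordinates, whose origin is the TCP and whose axes are the flange's). Camera axes: x right, y down, z forward; pixel columns grow to the right and rows downward; lengths in mm; the calibration is good to about 2 mm. A picture is of the moment at which its call begins: read the wrist's pose just before it. camera_model takes no time and is no camera call.
A pose or a line that the arm cannot do raises r.MotionError and nothing moves.
- r.sign_off(): hands the job in; it is judged then, once.
Trained networks look in the newest picture that a camera, given by its name, has taken for a name from the list of things; names that differ only in an ending like _2 or _b are one class to them, and where a whole thing is asked for, a point or a joint stands for the part that bears it (a point fixed in the world has none). Each returns a list of dicts, best first, with "conf" (0 to 1); they miss things now and then, are a little off and sometimes report something else, mostly with a low value. They report only what shows in the picture. A call takes as long as a camera call.
- r.boxes_of(camera, name): "position" ([x, y, z] in mm, in world coordinates, good to about 4 mm: the middle of the surface that is visible of it).
- r.regions_of(camera, name): "pixels" (400x640 bool, what is visible of it).
The state is a dict: "time_s": time; "q": joint angles; "qvel": joint speeds; "joint_torque": joint torques, N m; "ee_pos": TCP position; "tcp_rot": TCP orientation; "ft_force": force on the tool from outside, world axes, zero at the start; "moment": the same for the moment, N m; "finger_gap": finger opening in mm; "grip_force": force on a finger pad.
Only numpy, scipy, OpenCV 4.12 (cv2) and the standard library are available. Lean on these libraries where they do the work, as an engineer would, in place of code of your own. Each camera call takes 0.05 s, during which the arm holds its last target. There are 200 camera calls.

## Task

Strip the air manifold for service: lift the red lock bar out of its cradles and set it aside, slide the yellow guard fully open, then free every tee tube by pressing its orange collet ring down while pulling it straight up, and hang each tube on the rack with its cross arm resting across both rails. Then slide the guard fully shut and lay the lock bar back in its cradles, centred. Leave the other things on the table where they are.

Things in the scene. Friction and masses are not known exactly. Their poses are not given: they have to be found in the camera images.
- manifold: Blue air manifold fixed to the table left or right of the robot, turned up to 0.12 rad, 70 (x) x 304 (y) x 52 mm. Origin: centre of its underside. Four push-fit fittings with orange collet rings stand along its y at -114, -38, +38, +114 mm (x = 0); some may be empty. Bores vertical, 25 mm wide, floor at 8 mm height. Two guide rails stick out at its +x side.
- guard (a joint): Yellow guard comb, a 5 mm sheet whose teeth cover all four rings (top 73 mm above the table), so no ring can be reached while it is shut. Slides level along the manifold's +x: 0 = shut (within 3 mm of that at the start), 0.060 m = fully open, rings bare. About 3 N moves it; it stays where it is left.
- guard_post (a point): Centre of the top of the guard's handle, a black round post 20 mm in diameter standing 45 mm up from the sheet to 118 mm above the table. With the guard shut it is at x = +78 mm, y = 0 in the manifold's frame; it moves with the guard. Grip it from above, best with the fingers closing along the manifold's x.
- lock_bar: Red loose lock bar, 0.25 kg: flat foot 26 (x) x 130 (y) x 12 mm with a grip fin on top, 12 (x) x 30 (y) x 40 mm (52 mm high in all). Origin: centre of its underside. At the start, and at the end again, it lies behind the guard post (manifold's +x side) across the two cradles with its ends overhanging evenly, and stops the guard after about 15 mm. Lift it out by the fin.
- cradle (a point): Where the lock bar's origin belongs: x = 115 mm, y = 0 in the manifold's frame, 78 mm above the table. Two dark steel cradles at y = -45 and +45 mm of the manifold, each 10 mm wide along y, open at the top: a notch 32 mm wide in x (3 mm play each side of the bar) between cheeks 10 mm high, floor 78 mm above the table.
- rack: Loose 3 kg stand, grey base 120 x 300 mm, turned up to 0.12 rad; may get knocked during the job. Two narrow steel rails along its y, 6 mm wide, centred at x = +35 and -35 mm (64 mm free between), tops 110 mm above the table; green end plates at y = +-146 mm, 10 mm stops on the rail ends. Origin: centre of the base's underside. Other side of the robot from the manifold.
- ring0 (a joint): Orange collet ring at the manifold's y = -114 mm: flange 52 mm diameter, 6 mm thick, 26 mm hole, top 66 mm above the table when up. Value: metres pressed down, 0 = up, 0.008 = fully down. Two hidden claws hold the tube and let go once the ring is down 4 mm. Fingertips can straddle the tube, press the flange down with both tips, close on its collar and pull.
- ring1 (a joint): Collet ring as ring0, at the manifold's y = -38 mm. All rings are damped: pressing takes about 0.5 N per mm/s plus 2 N (7 N at 10 mm/s); let go, a ring creeps back up, the claws grip again after about 1.5 s and it is fully up after about 4 s. So pull the tube at once while the ring is down.
- ring2 (a joint): Collet ring as ring0 and ring1, at the manifold's y = +38 mm.
- ring3 (a joint): Collet ring as ring0 and ring1, at the manifold's y = +114 mm.
- tube0: Aluminium tee tube, 100 mm high, 0.22 kg, standing in a fitting; 2 to 4 tubes are present. Origin: centre of the stem's lower end, z up. Round stem 22 mm, with a 14 mm neck (z = 16 to 30 mm) for the claws. Square 16 x 16 mm cross arm, 112 mm long along the tube's x, centred on the stem, underside at z = 84 mm, red caps. Below it a square brass collar, 24 x 24 mm, z = 67 to 85 mm.
- tube1: Tee tube as tube0. Seated, any tube's lower end is 8 mm above the table; ring top at 66 mm, collar from 75 to 93 mm, arm top at 108 mm above the table; the arm lies within 0.2 rad of the manifold's x. Fingers closing along the tube's y pass on both sides of the arm and grip the collar's flats.
- tube2: Tee tube as tube0 and tube1. Locked in its fitting a tube lifts only about 4 mm. Hung on the rack, its lower end is 26 mm above the table.
- tube3: Tee tube as tube0, tube1 and tube2.
- spacer_a: Pink spacer block 60 x 90 x 30 mm, beyond the gap between manifold and rack; origin under its centre. Leave alone.
- spacer_b: Pink spacer block 50 x 100 x 30 mm, beyond the work; origin under its centre. Leave alone.
- tin: Green tin, 66 mm diameter, 80 mm high, beyond the work; origin under its centre. Leave alone.
- hammer: Hammer lying beyond the work. Leave alone.
- driver: Screwdriver lying near the robot. Leave alone.
- clamp: Yellow and black F-clamp, 240 mm long, lying near the robot at its left. Leave alone.
- strip: Aluminium strip 260 x 35 x 4 mm lying far right. Leave alone.

How it is judged:
By the outcome, as a careful person would: the job done as asked, in the order asked, and still so for the second after the job is handed in, with the robot touching nothing.
Of tube0, tube1, tube2, tube3 only 2 to 4 are there at a start; the rules pass over those that are not, and their reading is None.
At some moment in a run one of rack may be knocked a few centimetres aside while the robot is not near it.
It also fails if it takes over 210 s, if anything falls off the work surface, if the arm or the gripper's body presses on something with over 40 N, if the wrist force passes 120 N, or if a joint passes its speed limit or range.

## Working session

There is one attempt and no reset: what is moved stays moved. The work goes in short steps, each a Python script; the robot and the scene stay as the last script left them, time stands still between calls to the robot, and variables do not carry over. Pictures are saved under pics/ and viewed, at most 14 in all, crops included, and the job is handed in when it is done.

```bash
ls; mkdir -p pics; python3 - <<'E'
from bench import r
import cv2
print(r.observe())
for c in ("top","side"):
    im=r.get_image(c); cv2.imwrite(f"pics/{c}0.png",im[:,:,::-1]); print(c,r.camera_model(c))
    for n in ("manifold","guard","guard_post","lock_bar","rack","ring0","tube0"):
        print(n,[(b["conf"],[round(float(v)) for v in b["position"]]) for b in r.boxes_of(c,n)][:6])
print(r.camera_model("wrist"))
E
```

```text
bench.py
pics
{'time_s': 0.0, 'q': array([ 1.63313176e+00,  3.59392472e-01,  1.10501034e-02, -3.23697182e-04,
       -1.22407801e+00, -2.88120316e-01]), 'qvel': array([-0.00119153,  0.00051599, -0.00142296, -0.00034368,  0.00055651,
        0.00036143]), 'joint_torque': array([ 4.82715659e-04, -5.82709765e+01,  2.93049985e+01,  6.99693114e+00,
        6.85519277e-03, -1.65815354e-04]), 'ee_pos': array([151.02594317, 657.39201108, 225.62001926]), 'tcp_rot': array([ 9.93627863e-01, -1.12707528e-01, -8.27985324e-06,  8.26120541e-04]), 'ft_force': array([-0.19949676, -0.64705498,  0.08130034]), 'moment': array([-0.02539392, -0.00601943, -0.02741382]), 'grip_force': 0.0, 'finger_gap': 87.79406461357013}
top {'fx': 362.58156792995595, 'fy': 362.58156792995595, 'cx': 322.35468916164234, 'cy': 203.02721316086232, 'k1': 0.01957286537160803, 'R': array([[ 0.00713807, -0.99997231,  0.00210609],
       [-0.99776505, -0.00726221, -0.06642407],
       [ 0.06643753, -0.00162724, -0.99778926]]), 't': array([ -27.04810226,  552.58822999, 1099.53255001])}
manifold [(0.67, [616, -500, 6]), (0.66, [473,
[... 863 characters left out ...]
11, 77])]
lock_bar [(0.69, [576, 211, 88])]
rack [(0.8, [522, -226, 7])]
ring0 []
tube0 [(0.66, [465, 262, 98]), (0.66, [476, 339, 100]), (0.58, [457, 189, 102]), (0.53, [454, 110, 106]), (0.34, [575, 208, 88])]
{'fx': 312.35819930710346, 'fy': 312.35819930710346, 'cx': 318.14539745860816, 'cy': 198.54283952594662, 'k1': -0.01253781320239192, 'T_tool_cam': array([[-1.27254932e-03, -9.59254677e-01, -2.82539989e-01,
         7.64108924e+01],
       [ 9.99998903e-01, -1.00645571e-03, -1.08692781e-03,
        -1.41530284e+00],
       [ 7.58276598e-04, -2.82541062e-01,  9.59254905e-01,
        -1.58397815e+02],
       [ 0.00000000e+00,  0.00000000e+00,  0.00000000e+00,
         1.00000000e+00]])}
```

View pics/top0.png

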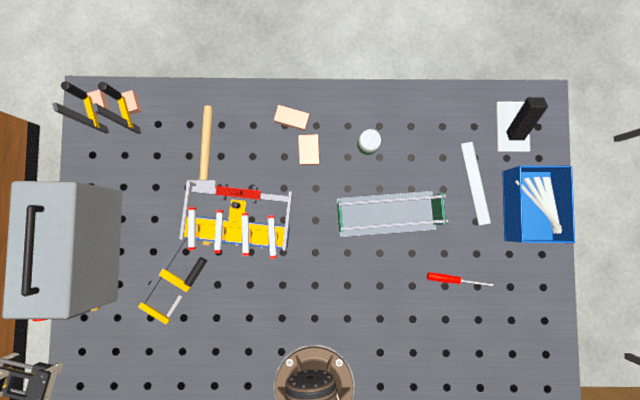

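View pics/side0.png

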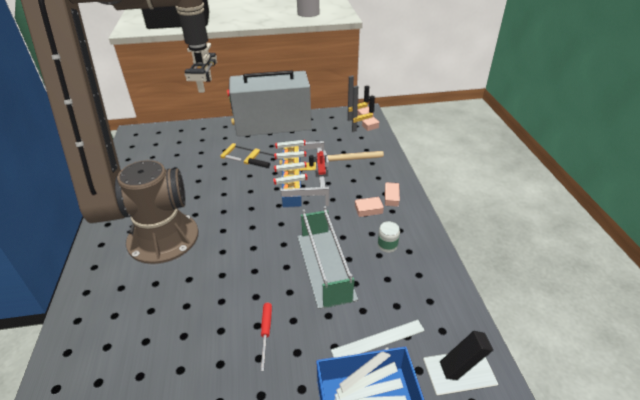

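The top view shows four tubes, with arms at about (191,230), (218,230), (246,233) and (271,237). The lock bar is at (238,192), the guard post at (236,205), and the rack is centred near (391,214). The side view agrees. Next I'll take close wrist views.

```bash
cat > h.py <<'E'
from bench import r
import numpy as np, cv2
from scipy.spatial.transform import Rotation as Ro
from scipy.optimize import least_squares
def Q(phi): return [np.cos(phi/2),np.sin(phi/2),0,0]     # tool down, tool x at angle phi
def wcam():
    o=r.observe(); m=r.camera_model("wrist"); T=np.eye(4)
    T[:3,:3]=Ro.from_quat(o["tcp_rot"]).as_matrix(); T[:3,3]=o["ee_pos"]
    W=np.linalg.inv(T@m["T_tool_cam"]); m["R"],m["t"]=W[:3,:3],W[:3,3]; return m
def proj(m,X):
    P=np.atleast_2d(X)@m["R"].T+m["t"]; s=P[:,:2]/P[:,2:]
    s=s*(1+m["k1"]*(s**2).sum(1,keepdims=True)); return s*[m["fx"],m["fy"]]+[m["cx"],m["cy"]]
def onz(m,uv,z):
    """world points on the plane height z seen at pixels uv"""
    d=(np.atleast_2d(uv)-[m["cx"],m["cy"]])/[m["fx"],m["fy"]]; s=d.copy()
    for _ in range(5): s=d/(1+m["k1"]*(s**2).sum(1,keepdims=True))
    D=np.c_[s,np.ones(len(s))]@m["R"]; C=-m["R"].T@m["t"]
    return C+D*((z-C[2])/D[:,2])[:,None]
def tri(ms,uvs):
    f=lambda X: np.concatenate([(proj(m,X)[0]-u) for m,u in zip(ms,uvs)])
    s=least_squares(f,onz(ms[0],uvs[0],80)[0]); return s.x,np.abs(s.fun).max()
def shot(name=None):
    m=wcam(); im=r.get_image("wrist")
    if name: cv2.imwrite(f"pics/{name}.png",im[:,:,::-1])
    return m,im
E
python3 - <<'E'
from h import *
import pickle
out=[]
for nm,p in (("m1",[470,280,300]),("m2",[470,180,300]),("k1",[480,-180,300]),("k2",[480,-280,300])):
    r.reach(p,Q(-.1)); r.sleep(.3); m,im=shot(nm); d={}
    for n in (("tube0","lock_bar","guard_post") if nm[0]=="m" else ("rack",)):
        d[n]=[(b["conf"],b["pixels"]) for b in r.regions_of("wrist",n)]
        print(nm,n,[(c,np.round(cv2.minAreaRect(np.argwhere(k)[:,::-1].astype(np.float32))[0]),k.sum()) for c,k in d[n]])
        print([(b["conf"],np.round(b["position"])) for b in r.boxes_of("wrist",n)])
    out.append((nm,m,im,d))
pickle.dump(out,open("v.pkl","wb")); print(r.observe()["time_s"])
E
```

```text
m1 tube0 [(0.97, array([325., 176.]), np.int64(1609)), (0.86, array([450., 176.]), np.int64(2021)), (0.66, array([388., 177.]), np.int64(1629)), (0.63, array([263., 175.]), np.int64(1786))]
[(0.81, array([473., 350., 108.])), (0.8, array([461., 199., 108.])), (0.69, array([453., 126., 110.])), (0.66, array([472., 270., 108.])), (0.48, array([574., 229.,  92.]))]
m1 lock_bar [(0.56, array([360.,  73.]), np.int64(2948))]
[(0.88, array([572., 231.,  89.]))]
m1 guard_post [(0.75, array([356., 144.]), np.int64(8311))]
[(0.58, array([478., 235.,  72.])), (0.47, array([521., -73.,  50.]))]
m2 tube0 [(0.96, array([369., 184.]), np.int64(1758)), (0.93, array([182., 183.]), np.int64(2212)), (0.68, array([245., 184.]), np.int64(1814)), (0.57, array([306., 184.]), np.int64(1706))]
[(0.95, array([476., 346., 109.])), (0.71, array([468., 270., 108.])), (0.67, array([455., 127., 107.])), (0.56, array([463., 196., 106.]))]
m2 lock_bar [(0.68, array([271.,  82.]), np.int64(2933))]
[(0.97, array([575., 221.,  92.]))]
m2 guard_post [(0.79, array([277., 152.]), np.int64(8166)), (0.64, array([369., 184.]), np.int64(1589))]
[(0.74, array([479., 230.,  74.]))]
k1 rack []
[(0.8, array([ 529., -228.,    6.])), (0.15, array([687.,  18.,  28.]))]
k2 rack [(0.81, array([260., 138.]), np.int64(22438))]
[(0.94, array([ 527., -210.,    6.])), (0.25, array([449., 115.,  92.]))]
7.1333
```

View pics/m1.png

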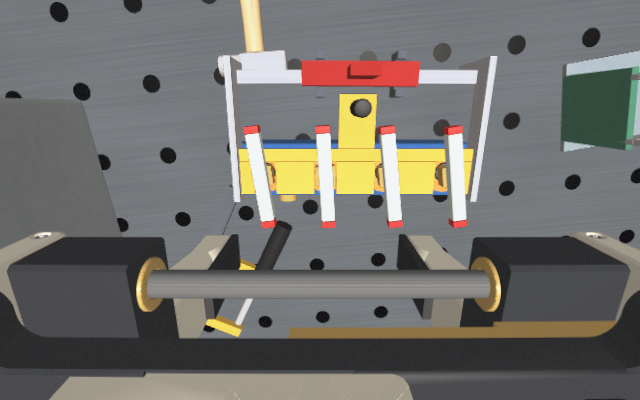

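View pics/k1.png

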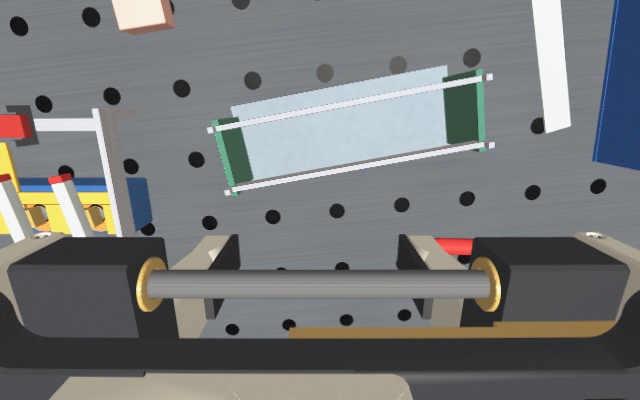

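m1 shows the four tube arms at columns 259–457, rows 125–225, the bar at (360,73) and the post top at (361,107). k1 shows the rack rails running (213,129)–(488,77) and (230,190)–(490,145), with plates at both ends. I'll fit known shapes to these two views, leaving height free.

```bash
cat >> h.py <<'E'
from scipy.optimize import minimize
def box(x0,x1,y0,y1,z0,z1): return np.array([[x,y,z] for x in(x0,x1) for y in(y0,y1) for z in(z0,z1)],float)
ARM=[box(-56,56,-8,8,84,100)]; BAR=[box(-13,13,-65,65,0,12),box(-6,6,-15,15,12,52)]
def place(p,X):
    c,s=np.cos(p[2]),np.sin(p[2]); X=np.atleast_2d(X)
    return np.c_[p[0]+c*X[:,0]-s*X[:,1],p[1]+s*X[:,0]+c*X[:,1],X[:,2]+(p[3] if len(p)>3 else 0)]
def sil(m,p,parts,k=3):
    im=np.zeros((400*k,640*k),np.uint8)
    for b in parts: cv2.fillConvexPoly(im,cv2.convexHull(np.round(((proj(m,place(p,b))+.5)*k)).astype(np.int32)),1)
    return im
def fit(views,parts,p0,k=3):
    """views: (camera, mask); p0: x,y,yaw,z -> best pose and IoU"""
    big=[(m,cv2.resize(q.astype(np.uint8),None,fx=k,fy=k,interpolation=0)) for m,q in views]
    def f(p):
        s=0
        for m,q in big:
            a=sil(m,p,parts,k); s-= (a&q).sum()/max(1,(a|q).sum())
        return s/len(big)
    p0=np.array(p0,float); S=np.vstack([p0]+[p0+d for d in np.diag([6,6,.1,8])])
    o=minimize(f,p0,method="Nelder-Mead",options=dict(initial_simplex=S,maxfev=250,xatol=.05,fatol=1e-4)); return o.x,-o.fun
def fit_rack(views,p0):
    """match bright narrow rails with darker flanks and ends; z of rail tops free"""
    ys=np.linspace(-138,138,70); gs=[(cv2.GaussianBlur(im,(0,0),1).min(2).astype(np.float32),m) for m,im in views]
    def smp(g,m,p,x,y,z=0):
        uv=proj(m,place(p,np.c_[np.full_like(y,x),y,np.full_like(y,110+z)])).astype(np.float32)
        ok=(uv[:,0]>3)&(uv[:,0]<636)&(uv[:,1]>3)&(uv[:,1]<228)
        v=cv2.remap(g,uv[:,:1].copy(),uv[:,1:].copy(),cv2.INTER_LINEAR)[:,0]; return np.where(ok,v,np.nan)
    def f(p):
        s=0
        for g,m in gs:
            for x in(-35,35):
                s-=np.nanmean(smp(g,m,p,x,ys)-.5*smp(g,m,p,x-8,ys)-.5*smp(g,m,p,x+8,ys))
                e=np.arange(2.,10); 
                for sg in(-1,1): 
                    d=smp(g,m,p,x,sg*(150-e))-smp(g,m,p,x,sg*(152+e)); s-=.3*(np.nanmean(d) if np.isfinite(d).any() else 0)
        return s/len(gs)
    best=None
    for dx in(-24,-12,0,12,24):
        for dw in(-.08,0,.08):
            q=np.array([p0[0]+dx,p0[1],p0[2]+dw,p0[3]]); S=np.vstack([q]+[q+d for d in np.diag([6,8,.04,6])])
            o=minimize(f,q,method="Nelder-Mead",options=dict(initial_simplex=S,maxfev=400))
            if best is None or o.fun<best.fun: best=o
    return best.x,-best.fun
E
python3 - <<'E'
from h import *
import pickle,warnings; warnings.simplefilter("ignore")
V=pickle.load(open("v.pkl","rb")); (n1,m1,i1,d1),(n2,m2,i2,d2)=V[:2]
def near(m,d,n,X): 
    u=proj(m,X)[0]; return min((k for c,k in d[n]),key=lambda k:np.hypot(*(np.argwhere(k).mean(0)[::-1]-u)))
P=[]
for X in ([453,122,108],[460,196,108],[466,269,108],[474,346,108]):
    p,s=fit([(m1,near(m1,d1,"tube0",X)),(m2,near(m2,d2,"tube0",X))],ARM,[*X[:2],-.1,8]); P.append(p); print("tube",p.round(2),round(s,3))
P=np.array(P); Y=np.array([-114,-38,38,114]); a=np.polyfit(Y,P[:,:2],1); print("manifold",a[1],np.arctan2(-a[0,0],a[0,1]),np.hypot(*a[0]), P[:,:2]-np.outer(Y,a[0])-a[1])
p,s=fit([(m1,d1["lock_bar"][0][1]),(m2,d2["lock_bar"][0][1])],BAR,[575,216,-.1,78]); print("bar",p.round(2),s)
yaw=np.arctan2(-a[0,0],a[0,1]); print("cradle by tubes",place([*a[1],yaw],[[115,0,78],[78,0,118]]))
# post top: dark disc
us=[]
for m,im in ((m1,i1),(m2,i2)):
    u0=proj(m,place([*a[1],yaw],[78,0,118]))[0]; x0,y0=(u0-16).astype(int); c=im[y0:y0+32,x0:x0+32].max(2)
    n,l,st,ce=cv2.connectedComponentsWithStats((c<90).astype(np.uint8)); j=1+np.argmax(st[1:,4]); print("post blob",st[j],u0,ce[j]+[x0,y0])
for nm,m,im,d in V[2:]:
    pass
ra,s=fit_rack([(m,im) for _,m,im,_ in V[2:]],[525,-225,.1,0]); print("rack",ra,s)
for nm,m,im,d in V[2:3]:
    im=im[:,:,::-1].copy()
    for x in(-35,35):
        q=proj(m,place(ra,[[x,-151,110],[x,151,110]])).astype(int); cv2.line(im,tuple(map(int,q[0])),tuple(map(int,q[1])),(0,0,255),1)
    a1=cv2.resize(im[50:210,180:520],None,fx=2,fy=2)
    im=i1[:,:,::-1].copy()
    for p_ in P: cv2.polylines(im,[cv2.convexHull(proj(m1,place(p_,ARM[0])).astype(np.int32))],1,(255,0,255),1)
    for b in BAR: cv2.polylines(im,[cv2.convexHull(proj(m1,place(p,b)).astype(np.int32))],1,(0,255,0),1)
    a2=cv2.resize(im[50:230,190:530],None,fx=2,fy=2); cv2.imwrite("pics/fit.png",np.vstack([a1,a2])[:600])
E
```

```text
tube [4.5195e+02 1.2216e+02 7.0000e-02 4.0100e+00] 0.819
tube [4.5698e+02 1.9804e+02 4.0000e-02 4.9300e+00] 0.825
tube [ 4.6808e+02  2.7379e+02 -4.0000e-02  7.8000e+00] 0.838
tube [4.7206e+02 3.4861e+02 3.0000e-02 1.0110e+01] 0.826
manifold [462.26524836 235.6497776 ] -0.09432225733142668 0.9979918704656656 [[ 0.39730156 -0.22749519]
 [-1.71710062  0.146944  ]
 [ 2.24229655  0.38859757]
 [-0.9224975  -0.30804638]]
bar [ 5.7779e+02  2.2454e+02 -1.1000e-01  7.3900e+01] 0.959932277244556
cradle by tubes [[576.75406794 224.81879468  78.        ]
 [539.91853468 228.3035457  118.        ]]
post blob [  4   8  21  18 143] [362.54218765 108.26147749] [357.95804196 109.86713287]
post blob [  8   7  22  18 215] [268.24648935 118.2778696 ] [270.20465116 118.05116279]
rack [ 5.22451793e+02 -2.25388702e+02  7.76001571e-02 -1.76527959e+00] 208.77894592285156
```

View pics/fit.png

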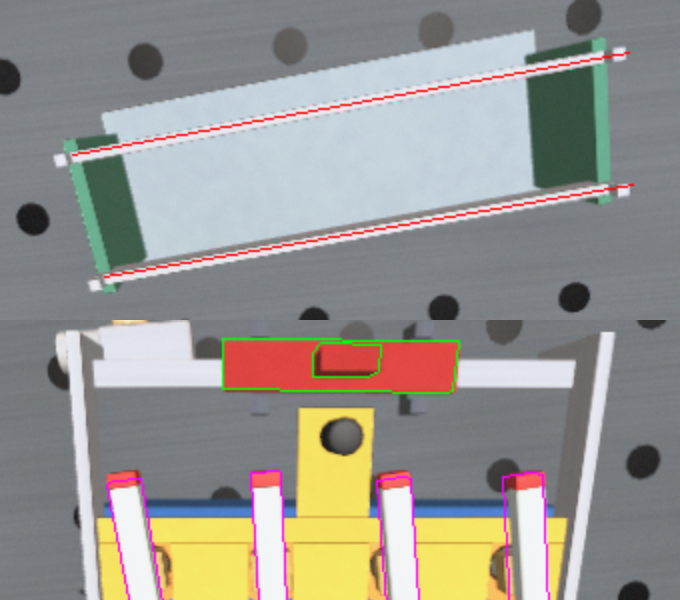

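The bar fit is tight. The rack fit is good across the rails but about 6 mm off along them. The tube masks leave out the caps, so I'll refit with my own colour masks and locate the post.

```bash
sed -i 's/sg\*(150-e)/sg*(155-e)/; s/sg\*(152+e)/sg*(156+e)/' h.py; cat >> h.py <<'E'
def armmask(m,im,p):
    """white arm and red caps near the expected arm"""
    R,G,B=[im[:,:,i].astype(int) for i in range(3)]
    c=((im.min(2)>150)|((R>130)&(G<75)&(B<75))).astype(np.uint8)
    c&=cv2.dilate(sil(m,p,ARM,1),np.ones((25,25)))
    n,l,st,_=cv2.connectedComponentsWithStats(c); return l==1+np.argmax(st[1:,4])
E
python3 - <<'E'
from h import *
import pickle,warnings; warnings.simplefilter("ignore")
V=pickle.load(open("v.pkl","rb")); (n1,m1,i1,d1),(n2,m2,i2,d2)=V[:2]
P=[];im=i1[:,:,::-1].copy()
for X in ([453,122],[458,198],[467,273],[473,348]):
    v=[(m,armmask(m,i,[*X,-.1,8])) for m,i in((m1,i1),(m2,i2))]
    p,s=max((fit(v,ARM,[*X,w,8]) for w in(-.25,-.1,.05)),key=lambda t:t[1]); P.append(p); print("tube",p.round(2),round(s,3))
    cv2.polylines(im,[cv2.convexHull(proj(m1,place(p,ARM[0])).astype(np.int32))],1,(255,0,255),1)
P=np.array(P); Y=np.array([-114,-38,38,114]); a=np.polyfit(Y,P[:,:2],1); yaw=np.arctan2(-a[0,0],a[0,1])
print("manifold",a[1],yaw,np.hypot(*a[0]), (P[:,:2]-np.outer(Y,a[0])-a[1]).round(1))
print("cradle,post by tubes",place([*a[1],yaw],[[115,0,78],[78,0,118]]).round(1))
ra,s=fit_rack([(m,i) for _,m,i,_ in V[2:]],[522,-219,.08,0]); print("rack",ra.round(3),s)
b=V[2][2][:,:,::-1].copy(); m=V[2][1]
for x in(-35,35):
    q=proj(m,place(ra,[[x,-155,110],[x,155,110]])).astype(int); cv2.line(b,tuple(map(int,q[0])),tuple(map(int,q[1])),(0,0,255),1)
cv2.imwrite("pics/fit2.png",np.vstack([cv2.resize(im[85:235,190:530],None,fx=2,fy=2),cv2.resize(b[60:210,180:520],None,fx=2,fy=2)]))
E
```

```text
tube [4.4669e+02 1.2106e+02 7.0000e-02 3.5200e+00] 0.772
tube [4.5357e+02 1.9861e+02 4.0000e-02 9.6600e+00] 0.83
tube [ 4.6226e+02  2.7453e+02 -4.0000e-02  7.2800e+00] 0.826
tube [4.6922e+02 3.5282e+02 4.0000e-02 2.1400e+00] 0.742
manifold [457.93486241 236.75613663] -0.09856387926342763 1.0197001069130711 [[ 0.2 -0. ]
 [-0.6  0.4]
 [ 0.5 -0.8]
 [-0.2  0.4]]
cradle,post by tubes [[572.4 225.4  78. ]
 [535.6 229.1 118. ]]
rack [ 5.22154e+02 -2.17320e+02  8.20000e-02  4.97900e+00] 230.40626525878906
```

View pics/fit2.png

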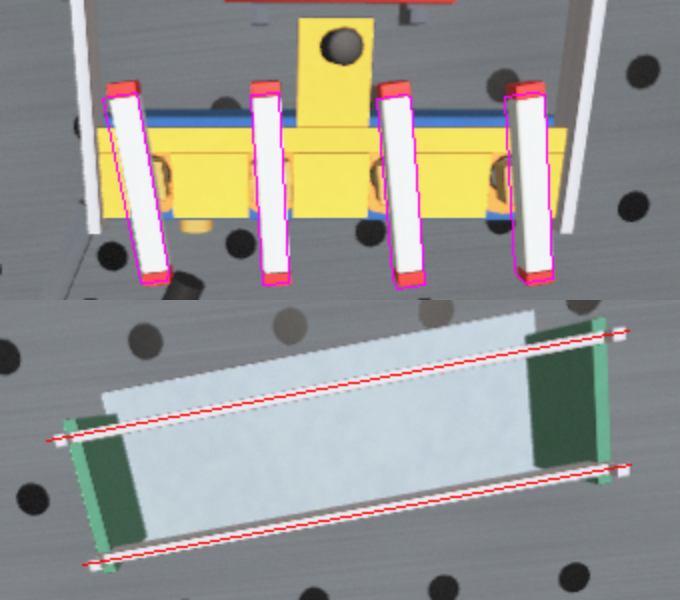

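```bash
python3 - <<'E'
from h import *
import pickle
V=pickle.load(open("v.pkl","rb")); 
for _,m,i,_ in V[:2]:
    print(i[170,225:300].min(1).tolist()); print(i[170,420:480].min(1).tolist())
C=[];ms=[V[0][1],V[1][1]]
for _,m,i,_ in V[:2]:
    n,l,st,ce=cv2.connectedComponentsWithStats((i.min(2)>225).astype(np.uint8)); o=[]
    for j in range(1,n):
        if st[j,4]>500 and 120<ce[j][1]<230 and 60<st[j,3]<110:
            q=cv2.minAreaRect(np.argwhere(l==j)[:,::-1].astype(np.float32)); w=max(q[1]);b=cv2.boxPoints(q)
            b=b[np.argsort(b[:,1])]; o.append((b[:2].mean(0),b[2:].mean(0),q[1]))
    o.sort(key=lambda t:-t[1][0]); C.append(o); print(len(o),[t[2] for t in o])
P=[]
for a,b in zip(*C):
    A,ea=tri(ms,[a[0],b[0]]);B,eb=tri(ms,[a[1],b[1]]); d=A-B; P.append((A+B)/2); print(((A+B)/2).round(1),"yaw",np.arctan2(d[1],d[0]).round(3),np.linalg.norm(d).round(1),ea,eb)
    print("   z=108:",[((onz(m,t[0],108)+onz(m,t[1],108))/2)[0,:2].round(1).tolist() for m,t in zip(ms,(a,b))])
P=np.array(P);Y=np.array([-114,-38,38,114]); a=np.polyfit(Y,P[:,:2],1); yaw=np.arctan2(-a[0,0],a[0,1])
print("manifold",a[1],yaw,np.hypot(*a[0]), (P[:,:2]-np.outer(Y,a[0])-a[1]).round(1)); print(place([*a[1],yaw],[[115,0,78],[78,0,118]]).round(1))
E
```

```text
[119, 120, 122, 122, 120, 119, 160, 229, 231, 231, 228, 227, 217, 130, 113, 95, 98, 99, 97, 98, 98, 96, 95, 95, 97, 97, 174, 240, 243, 243, 242, 242, 243, 243, 243, 243, 243, 243, 242, 232, 169, 136, 125, 120, 121, 109, 71, 62, 65, 58, 66, 94, 99, 100, 101, 101, 102, 101, 101, 100, 100, 100, 101, 100, 101, 101, 101, 102, 102, 102, 102, 101, 102, 100, 102]
[101, 101, 100, 103, 101, 102, 102, 103, 102, 102, 103, 100, 101, 101, 89, 69, 89, 82, 55, 52, 52, 55, 96, 117, 122, 119, 114, 117, 119, 119, 191, 235, 242, 243, 243, 242, 242, 243, 243, 243, 243, 243, 242, 229, 136, 96, 97, 97, 97, 95, 89, 103, 106, 104, 138, 225, 231, 231, 228, 227]
[98, 98, 98, 99, 99, 116, 207, 243, 244, 244, 242, 243, 243, 243, 243, 243, 243, 243, 242, 222, 136, 137, 118, 51, 62, 79, 84, 95, 95, 96, 94, 92, 92, 101, 99, 100, 100, 100, 99, 99, 99, 99, 98, 99, 97, 99, 99, 100, 100, 101, 98, 99, 99, 99, 97, 98, 99, 100, 99, 99, 99, 101, 101, 101, 101, 101, 99, 98, 99, 98, 107, 198, 241, 244, 243]
[120, 123, 121, 119, 123, 119, 121, 121, 123, 122, 120, 122, 121, 121, 121, 120, 121, 122, 117, 121, 119, 121, 118, 119
[... 463 characters left out ...]
993896484), (88.49514770507812, 12.805047035217285)]
[451.1 122.5 107. ] yaw 0.072 102.2 0.054961600252624976 0.05730341647085879
   z=108: [[451.2, 122.9], [451.3, 122.6]]
[458.3 198.2 106.2] yaw 0.046 103.9 0.14751232288131177 0.005435464274910373
   z=108: [[459.1, 198.6], [458.9, 198.1]]
[465.7 274.1 105.8] yaw -0.039 104.6 0.20694533889195554 0.294636519476569
   z=108: [[466.6, 274.1], [466.4, 273.5]]
[473.9 349.1 107.7] yaw 0.03 103.2 0.16138561239091587 0.10256742519075601
   z=108: [[473.9, 349.1], [474.2, 349.0]]
manifold [462.25088359 235.97697707] -0.0996848106463996 0.9995813937022627 [[ 0.2 -0.1]
 [-0.2 -0. ]
 [-0.4  0.3]
 [ 0.3 -0.2]]
[[576.7 224.5  78. ]
 [539.9 228.2 118. ]]
```

```bash
cat >> h.py <<'E'
MAN=[462.3,236.0,-.0997]
def st(t=""):
    o=r.observe(); print(t,"t",round(o["time_s"],1),"tcp",o["ee_pos"].round(1),"F",o["ft_force"].round(1),"gap",round(o["finger_gap"],1),"grip",round(o["grip_force"],1)); return o
E
python3 - <<'E'
from h import *
q=Q(-.105); r.reach([577.3,224.5,190],q); r.move_straight([577.3,224.5,96]); st("down"); r.close(); st("closed")
r.move_straight([577.3,224.5,116],vel=60); st("lift"); r.move_straight([577.3,224.5,190])
st("up"); m,im=shot("bar")
for ph in (-.1-np.pi/2,-.1+np.pi/2): print(ph,r.inverse_kinematics([475,8,150],Q(ph)))
E
```

```text
down t 9.8 tcp [578.  224.5  96.9] F [-0.7 -0.2  0.6] gap 87.6 grip 0.0
closed t 10.8 tcp [577.2 224.4  96. ] F [-0.3 -0.4  0.8] gap 29.4 grip 30.0
lift t 11.2 tcp [577.4 224.7 116.5] F [-0.4  0.1 -2.4] gap 29.7 grip 30.0
up t 11.9 tcp [576.6 224.3 189. ] F [-0.1  0.5 -3.6] gap 29.7 grip 30.0
-1.6707963267948966 [ 0.43243318  0.09569879 -0.52493318  0.         -0.95016436 -0.53243318]
1.4707963267948965 [ 0.43243318  0.09569879 -0.52493318  0.         -0.95016436  2.60915948]
```

```bash
python3 - <<'E'
from h import *
r.reach([475,8,190],Q(-1.67)); r.move_straight([475,8,60]); r.move_straight([475,8,19.5],vel=50); st("set"); r.release(); st("rel"); r.move_straight([475,8,190])
a=MAN[2]; ph=a-np.pi/2; p=place(MAN,[78,0,0])[0]
r.reach([p[0],p[1],190],Q(ph)); r.move_straight([p[0],p[1],80]); st("post"); r.close(); o=st("grip")
u=np.array([np.cos(a),np.sin(a),0])
r.move_straight(p+u*57+[0,0,80],vel=60); o=st("57")
for d in range(58,70):
    r.move_straight(p+u*d+[0,0,80],vel=10); o=r.observe(); f=o["ft_force"]@u; print(d,f.round(1),((o["ee_pos"]-p)@u).round(1))
    if f<-12: break
E
```

```text
set t 15.1 tcp [475.2   8.   19.6] F [ 0.2  0.1 -2. ] gap 29.4 grip 30.0
rel t 16.2 tcp [475.    8.   19.5] F [-0.2  0.2 -0.9] gap 87.5 grip 0.0
post t 19.3 tcp [540.6 228.3  81. ] F [ 0.5 -0.3  0.4] gap 87.5 grip 0.0
grip t 20.3 tcp [539.9 228.3  80. ] F [ 0.3  0.8 -0.8] gap 19.5 grip 30.0
57 t 21.4 tcp [597.1 222.5  80. ] F [ 2.7 -0.  -2.5] gap 19.3 grip 30.0
58 -0.8 57.7
59 -2.2 58.6
60 -4.7 59.7
61 -9.7 59.8
62 -14.7 59.8
```

```bash
cat >> h.py <<'E'
TUBES=[[451.2,122.6,.072],[458.5,198.2,.046],[466.0,274.0,-.039],[474,349,.03]]
def pull(i,off=-3.):
    """grip tube i with the open fingers shifted off mm along its y, press its ring, pull it out"""
    x,y,w=TUBES[i]; n=np.array([-np.sin(w),np.cos(w)]); a=np.array([x,y])+n*off
    r.reach([*a,190],Q(w)); r.move_straight([*a,69.5],vel=120); st("down"); r.close(); st("closed")
    r.move_straight([x,y,69.5],vel=20); st("centred")
    r.move_straight([x,y,59.],vel=14); o=st("pressed")
    r.move_straight([x,y,90],vel=120); st("pulled")
    r.move_straight([x,y,200],vel=200); st("up")
E
python3 - <<'E'
from h import *
r.release(); p=place(MAN,[138,0,190])[0]; r.move_straight([p[0]-.5,p[1],190]); st()
pull(0)
m,im=shot("t0")
E
```

```text
t 24.8 tcp [598.5 222.  189. ] F [ 0.2  0.5 -0.6] gap 87.8 grip 0.0
down t 27.4 tcp [451.8 119.9  70. ] F [0.  0.5 0.3] gap 87.6 grip 0.0
closed t 28.5 tcp [451.4 119.6  69.5] F [ 0.7  0.2 -0.5] gap 24.0 grip 30.0
centred t 28.8 tcp [451.  122.2  69.5] F [-0.1 -2.9  1.6] gap 23.9 grip 30.0
pressed t 29.7 tcp [454.6 123.1  63.6] F [ -5.4 -12.   45. ] gap 23.8 grip 30.3
pulled t 30.1 tcp [448.  121.5  87.7] F [ -4.4   2.1 -18.1] gap 23.8 grip 30.0
up t 30.8 tcp [451.1 122.7 199.4] F [-0.8 -0.7 -1.9] gap 21.4 grip 30.0
```

View pics/t0.png

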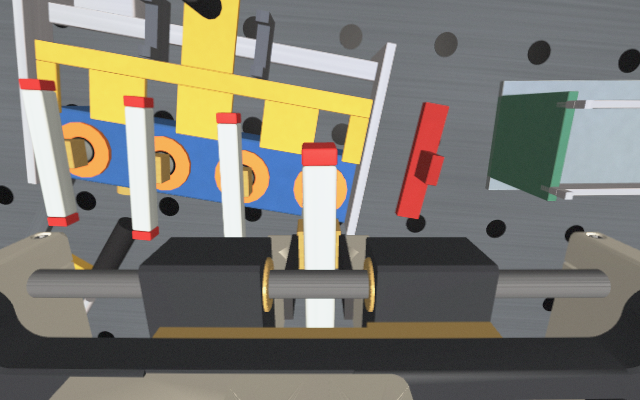

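Tube 0 is out: the ring at (320,188) is empty and the arm is held with its cap at (318,155). The gap of 21.4 mm suggests the pads now hold the stem just below the collar, so I'll check the tube's height and tilt in the gripper.

```bash
python3 - <<'E'
from h import *
m=wcam(); o=st()
for h in (40,45,50,55,60): # tube z at the fingertip
    T=Ro.from_quat(o["tcp_rot"]).as_matrix(); g=lambda x,y,z:(o["ee_pos"]+T@np.array([x,y,-(z-h)]))
    print(h,[proj(m,g(*v))[0].round(0).tolist() for v in((56,8,100),(56,-8,100),(51.6,0,100),(56,8,84),(-20,8,100))])
c=r.camera_model("side"); im=r.get_image("side"); u=proj(c,o["ee_pos"])[0]; print(u)
x,y=u.astype(int); k=cv2.resize(im[y-70:y+50,x-80:x+80,::-1],None,fx=4,fy=4,interpolation=cv2.INTER_CUBIC)
cv2.imwrite("pics/s0.png",k)
E
```

```text
t 30.8 tcp [450.7 122.4 198.8] F [-0.4  0.8 -3. ] gap 21.8 grip 30.0
40 [[348.0, 174.0], [298.0, 174.0], [323.0, 188.0], [344.0, 165.0], [343.0, 365.0]]
45 [[346.0, 171.0], [299.0, 171.0], [322.0, 184.0], [343.0, 163.0], [342.0, 355.0]]
50 [[345.0, 168.0], [300.0, 168.0], [322.0, 181.0], [342.0, 161.0], [341.0, 346.0]]
55 [[344.0, 166.0], [300.0, 166.0], [322.0, 177.0], [341.0, 159.0], [340.0, 338.0]]
60 [[343.0, 163.0], [301.0, 163.0], [322.0, 175.0], [340.0, 157.0], [339.0, 330.0]]
[289.05339743 155.70610568]
```

View pics/s0.png

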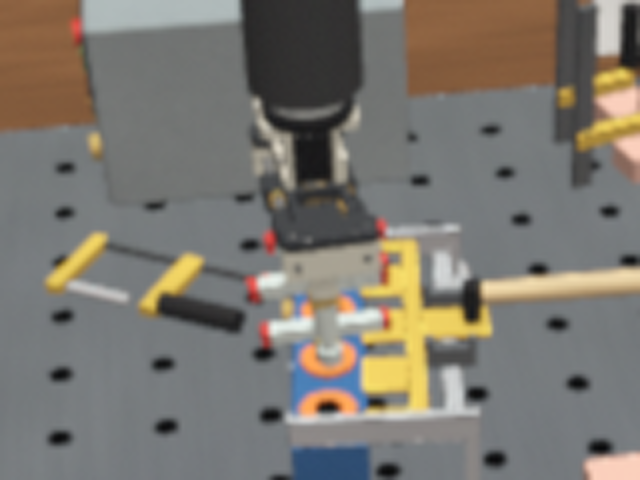

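```bash
python3 - <<'E'
from h import *
c=r.camera_model("side"); o=st(); T=Ro.from_quat(o["tcp_rot"]).as_matrix(); m=wcam()
u0=np.array([289-80,155-70])
for h in (50,60,70,80,90):
    g=lambda x,y,z:(o["ee_pos"]+T@np.array([x,y,-(z-h)]))
    print(h,"side crop px",[((proj(c,g(*v))[0]-u0)*4).round().tolist() for v in((-54,0,92),(54,0,92),(0,0,0))],"wrist",[proj(m,g(*v))[0].round(0).tolist() for v in((56,8,100),(56,-8,100),(51.6,0,100),(56,8,84))])
im=r.get_image("wrist"); k=im[100:400,240:400,::-1]; cv2.imwrite("pics/w0.png",cv2.resize(k,None,fx=2,fy=2))
E
```

```text
t 30.9 tcp [450.6 122.2 198.6] F [-0.  -0.3 -3. ] gap 21.6 grip 30.0
50 side crop px [[254.0, 250.0], [380.0, 234.0], [323.0, 330.0]] wrist [[345.0, 168.0], [300.0, 168.0], [322.0, 181.0], [342.0, 161.0]]
60 side crop px [[255.0, 260.0], [381.0, 243.0], [324.0, 340.0]] wrist [[343.0, 163.0], [301.0, 163.0], [322.0, 175.0], [340.0, 157.0]]
70 side crop px [[255.0, 270.0], [381.0, 253.0], [325.0, 349.0]] wrist [[341.0, 159.0], [302.0, 159.0], [322.0, 170.0], [339.0, 154.0]]
80 side crop px [[256.0, 280.0], [381.0, 263.0], [325.0, 358.0]] wrist [[339.0, 156.0], [303.0, 156.0], [321.0, 165.0], [337.0, 151.0]]
90 side crop px [[257.0, 290.0], [382.0, 273.0], [326.0, 367.0]] wrist [[338.0, 152.0], [304.0, 152.0], [321.0, 162.0], [336.0, 148.0]]
```

View pics/w0.png

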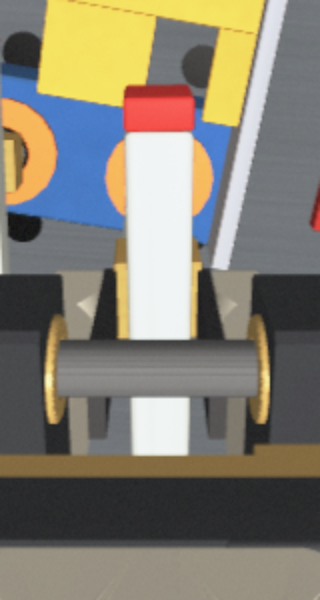

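Both views put the fingertips near z ≈ 86 mm on the tube: the grip slid up to the collar's top edge, but the tube is out and level. I'll carry it slowly to the rack, recheck the rack pose first, and release with the tips just above rail height. That also keeps them clear of the end plates.

```bash
cat >> h.py <<'E'
import warnings; warnings.simplefilter("ignore")
def fit_rack1(m,im,p0):
    """one view, rail height held at 110"""
    ys=np.linspace(-138,138,70); g=cv2.GaussianBlur(im,(0,0),1).min(2).astype(np.float32)
    def smp(p,x,y):
        uv=proj(m,place(p,np.c_[np.full_like(y,x),y,np.full_like(y,110.)])).astype(np.float32)
        ok=(uv[:,0]>3)&(uv[:,0]<636)&(uv[:,1]>3)&(uv[:,1]<228)
        return np.where(ok,cv2.remap(g,uv[:,:1].copy(),uv[:,1:].copy(),cv2.INTER_LINEAR)[:,0],np.nan)
    def f(p):
        s=0
        for x in(-35,35):
            s-=np.nanmean(np.clip(smp(p,x,ys)-np.maximum(smp(p,x-8,ys),smp(p,x+8,ys)),-30,60))
            for sg in(-1,1):
                e=np.arange(2.,10); d=smp(p,x,sg*(155-e))-smp(p,x,sg*(156+e)); s-=.3*(np.nanmean(d) if np.isfinite(d).sum()>4 else 0)
        return s
    best=None
    for dx in(-30,-20,-10,0,10,20,30):
        for dw in(-.08,0,.08):
            q=np.array([p0[0]+dx,p0[1],p0[2]+dw]); S=np.vstack([q]+[q+d for d in np.diag([6,10,.04])])
            o=minimize(f,q,method="Nelder-Mead",options=dict(initial_simplex=S,maxfev=300))
            if best is None or o.fun<best.fun: best=o
    return best.x,-best.fun
def draw_rack(m,im,p,nm):
    b=im[:,:,::-1].copy()
    for x in(-35,35):
        q=proj(m,place(p,[[x,-155,110],[x,155,110]])).astype(int); cv2.line(b,tuple(map(int,q[0])),tuple(map(int,q[1])),(0,0,255),1)
    cv2.imwrite(f"pics/{nm}.png",b)
E
python3 - <<'E'
from h import *
import pickle
for _,m,i,_ in pickle.load(open("v.pkl","rb"))[2:]: print(fit_rack1(m,i,[522,-219,.08]))
r.move_straight([451,122,270],vel=80)
for p in ([470,0,290],[480,-180,300]): r.move_straight(p,vel=120,ori=Q(.08))
r.sleep(.3); m,im=shot(); o=st(); p,s=fit_rack1(m,im,[522,-219,.08]); print(p,s); draw_rack(m,im,p,"k3")
E
```

```text
(array([ 5.21289254e+02, -2.19995557e+02,  8.10788942e-02]), np.float64(170.46067810058594))
(array([ 5.20901514e+02, -2.14330118e+02,  8.22633081e-02]), np.float64(171.12005615234375))
 t 35.1 tcp [ 480.  -179.8  300. ] F [-0.   0.6 -3.1] gap 21.2 grip 30.0
[ 5.21459739e+02 -2.20765170e+02  8.24663593e-02] 168.06690979003906
```

View pics/k3.png

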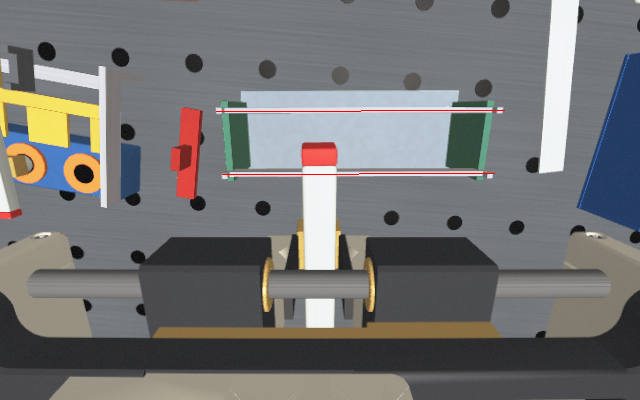

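The rack hasn't moved and the fit sits on both rails at (220,110)–(500,110) and (222,178)–(490,175).

```bash
cat >> h.py <<'E'
def lower(xy,z0,zmin,w):
    """lower slowly until the load comes off the wrist"""
    r.move_straight([*xy,z0],vel=120,ori=Q(w)); r.sleep(.3); b=np.mean([r.observe()["ft_force"][2] for _ in range(3)])
    z=z0
    while z>zmin:
        z-=1; r.move_straight([*xy,z],vel=25); f=r.observe()["ft_force"][2]
        if f-b>4: break
    st("lowered %.1f base %.1f"%(z,b)); return z
E
python3 - <<'E'
from h import *
RK=[521.3,-218.5,.082]; xy=place(RK,[0,-118,0])[0,:2]
r.move_straight([*xy,220],vel=150,ori=Q(RK[2])); z=lower(xy,121,108,RK[2])
r.release(); st("rel"); r.move_straight([*xy,z+60],vel=120)
r.move_straight([470,-200,300],vel=200); m,im=shot("h0"); print(proj(m,place(RK,[[0,-118,126]])))
E
```

```text
lowered 110.0 base -3.7 t 40.5 tcp [ 531.8 -336.9  111.2] F [-0.1 -2.4  5.3] gap 15.9 grip 41.8
rel t 41.8 tcp [ 531.  -336.1  110. ] F [ 0.2 -0.2 -0.9] gap 87.9 grip 0.0
[[454.26355054 133.4032071 ]]
```

View pics/h0.png

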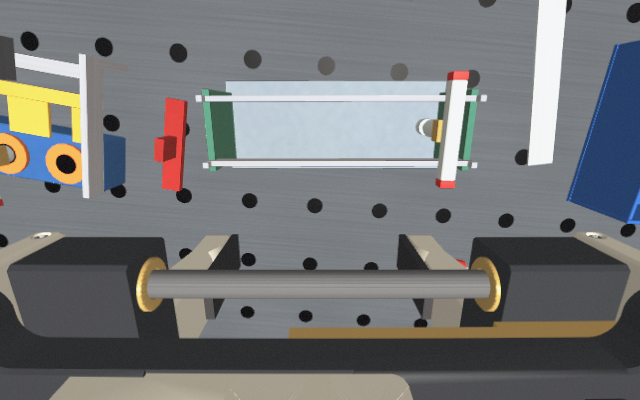

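Tube 0 hangs across both rails, arm (458,75)–(446,183). For tube 1 I'll press the ring with one open fingertip, shifted to the free side. I'll then close, slide to centre with the ring still held down, and pull.

```bash
cat >> h.py <<'E'
def pull2(i,off=-26.,z=60.):
    x,y,w=TUBES[i]; c=np.array([x,y]); n=np.array([-np.sin(w),np.cos(w)]); a=c+n*off
    r.reach([*a,190],Q(w)); r.move_straight([*a,72],vel=120); st("down")
    r.move_straight([*a,z],vel=12); st("pressed"); r.close(); st("closed")
    for k in (.6,.25,0): r.move_straight([*(c+n*off*k),z],vel=40); st("shift")
E
python3 - <<'E'
from h import *
pull2(1)
E
```

```text
down t 46.2 tcp [460.1 172.5  72.6] F [-1.1  0.5  0.4] gap 87.9 grip 0.0
pressed t 47.4 tcp [459.8 172.3  60.2] F [-1.1  0.9  3.1] gap 87.6 grip 1.8
closed t 48.4 tcp [464.4 186.7  61.6] F [-15.4  59.6 -11.3] gap 32.3 grip 29.4
shift t 48.8 tcp [463.1 190.8  61.6] F [-3.6 28.7 -1.9] gap 25.6 grip 29.2
shift t 49.2 tcp [460.1 193.3  60.8] F [0.8 3.2 6.4] gap 24.4 grip 29.6
shift t 49.5 tcp [458.8 197.7  60.4] F [ 1.2 -1.1  7.6] gap 23.8 grip 30.1
```

```bash
cat >> h.py <<'E'
def up(i):
    x,y,w=TUBES[i]; r.move_straight([x,y,85],vel=80); st("pulled"); r.move_straight([x,y,200],vel=150); return st("up")
def see_rack(p0):
    r.reach([470,-200,290],Q(.08)); r.sleep(.2); m,im=shot(); p,s=fit_rack1(m,im,p0); print("rack",p.round(3),round(s)); return m,im,p
E
python3 - <<'E'
from h import *
up(1); m,im,p=see_rack([521.3,-218.5,.082]); st(); draw_rack(m,im,p,"k4")
E
```

```text
pulled t 50.0 tcp [458.1 197.8  84.7] F [ 1.  -1.1 -1.5] gap 23.9 grip 30.0
up t 50.9 tcp [457.8 197.8 198.8] F [ 0.2 -0.4 -2.4] gap 24.2 grip 30.0
rack [ 5.21621e+02 -2.19973e+02  8.10000e-02] 152
 t 52.7 tcp [ 470.3 -199.3  289.8] F [-0.3 -0.5 -1.6] gap 23.7 grip 30.0
```

View pics/k4.png

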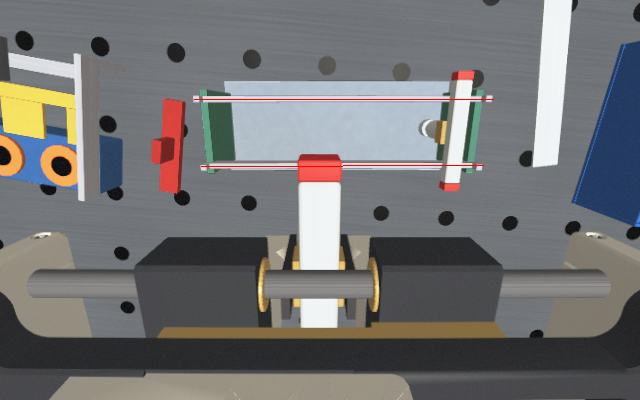

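Tube 1 is held cleanly and level, and the rack is unchanged. I'll hang it, then push it towards tube 0.

```bash
cat >> h.py <<'E'
def hang(RK,y,z0=95,zmin=76):
    xy=place(RK,[0,y,0])[0,:2]; r.move_straight([*xy,200],vel=200,ori=Q(RK[2])); z=lower(xy,z0,zmin,RK[2])
    r.release(); st("rel"); r.move_straight([*xy,180],vel=200)
def push(RK,y0,y1):
    g=lambda y,z:[*place(RK,[0,y+33,0])[0,:2],z]
    r.close(); r.move_straight(g(y0+5,180),vel=200); r.move_straight(g(y0+5,97),vel=120); st("beside")
    r.move_straight(g(y1,97),vel=40); st("pushed"); r.move_straight(g(y1+4,97),vel=40); r.move_straight(g(y1+4,190),vel=200); r.release()
E
python3 - <<'E'
from h import *
RK=[521.4,-219,.082]
hang(RK,-38); push(RK,-38,-82)
m,im,p=see_rack(RK); cv2.imwrite("pics/h1.png",im[:,:,::-1]); print([(b["conf"],b["position"].round() if hasattr(b["position"],"round") else b["position"]) for b in r.boxes_of("wrist","tube0")],place(RK,[[0,-118,126],[0,-82,126]]))
E
```

```text
lowered 78.0 base -1.6 t 59.0 tcp [ 524.7 -256.9   78.4] F [-1.4  0.2  3.5] gap 23.8 grip 30.0
rel t 60.1 tcp [ 524.5 -256.9   78. ] F [0.3 0.5 0.5] gap 87.4 grip 0.0
beside t 63.4 tcp [ 521.6 -219.1   97.2] F [ 2.1 -0.3 -0.8] gap 0.5 grip 1.0
pushed t 64.8 tcp [ 525.4 -268.    97. ] F [1.3 0.  0.3] gap 0.5 grip 1.4
rack [ 5.41132e+02 -2.07695e+02  4.90000e-02] 151
[(0.97, [553.4, -342.0, 124.7]), (0.62, [546.2, -288.9, 125.6])] [[ 531.06516007 -336.60350624  126.        ]
 [ 528.11646717 -300.72447044  126.        ]]
```

View pics/h1.png

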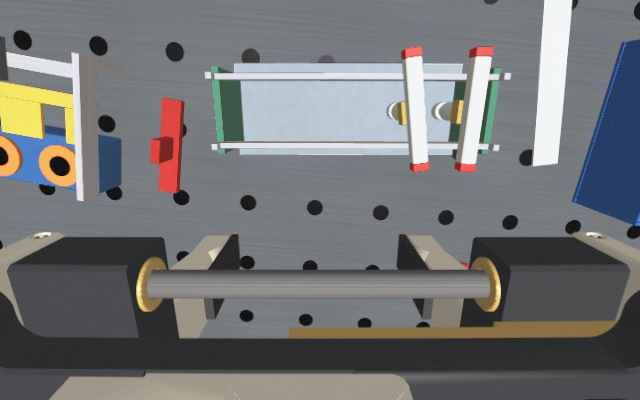

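The rack has been knocked by about 20 mm in x with a small turn, but both tubes still span both rails, at (470,108) and (415,110). I'll use the new pose from here.

```bash
python3 - <<'E'
from h import *
pull2(2); o=up(2)
if o["finger_gap"]>22.5:
    m,im,p=see_rack([541,-208,.05]); cv2.imwrite("pics/k5.png",im[:,:,::-1]); b=[np.array(t["position"]) for t in r.boxes_of("wrist","tube0") if t["conf"]>.5]
    c,s=np.cos(p[2]),np.sin(p[2]); print([np.round([c*(v[0]-p[0])+s*(v[1]-p[1]),-s*(v[0]-p[0])+c*(v[1]-p[1]),v[2]]).tolist() for v in b])
E
```

```text
down t 70.8 tcp [465.4 248.3  72.6] F [0.4 0.6 0.7] gap 87.7 grip 0.0
pressed t 72.0 tcp [465.1 248.1  60.3] F [-0.6 -0.2  3.6] gap 87.9 grip 2.1
closed t 73.0 tcp [470.5 265.1  61.9] F [ -7.7  58.4 -21.1] gap 26.1 grip 29.4
shift t 73.4 tcp [468.9 266.7  61.7] F [-0.5 24.1 -3.6] gap 25.1 grip 29.1
shift t 73.8 tcp [466.9 269.2  60.8] F [0.7 3.9 7. ] gap 24.3 grip 30.2
shift t 74.1 tcp [466.2 273.4  60.4] F [ 0.9 -1.5  7.9] gap 23.7 grip 30.1
pulled t 74.6 tcp [465.5 273.4  84.7] F [ 0.9 -1.5 -0.9] gap 23.8 grip 30.0
up t 75.5 tcp [465.4 273.7 198.9] F [-0.8 -0.5 -3.2] gap 24.1 grip 30.0
rack [ 5.41068e+02 -2.07804e+02  5.00000e-02] 146
[[5.0, -136.0, 127.0], [-37.0, 13.0, 336.0], [6.0, -81.0, 125.0]]
```

```bash
python3 - <<'E'
from h import *
RK=[541.1,-208.5,.05]
hang(RK,-2)
pull2(3); o=up(3)
if o["finger_gap"]>22.5:
    m,im,p=see_rack(RK); draw_rack(m,im,p,"k6"); b=[np.array(t["position"]) for t in r.boxes_of("wrist","tube0") if t["conf"]>.5]
    c,s=np.cos(p[2]),np.sin(p[2]); print([np.round([c*(v[0]-p[0])+s*(v[1]-p[1]),-s*(v[0]-p[0])+c*(v[1]-p[1]),v[2]]).tolist() for v in b])
E
```

```text
lowered 78.0 base -2.1 t 83.8 tcp [ 541.4 -210.6   78.4] F [-1.4  1.3  2.8] gap 23.9 grip 30.0
rel t 85.0 tcp [ 541.2 -210.5   78. ] F [-0.7  0.  -0.2] gap 87.7 grip 0.0
down t 88.7 tcp [475.2 323.4  72.7] F [ 0.6  0.3 -0.1] gap 87.7 grip 0.0
pressed t 89.9 tcp [474.9 323.1  60.4] F [-1.7  0.1  4.9] gap 87.7 grip 2.1
closed t 90.9 tcp [478.7 341.   61.9] F [ -8.4  55.9 -19.8] gap 26.3 grip 29.5
shift t 91.3 tcp [477.3 342.4  61.8] F [-1.4 24.8 -3.1] gap 24.7 grip 29.4
shift t 91.7 tcp [475.3 344.4  60.9] F [0.3 4.2 5.6] gap 24.2 grip 29.8
shift t 92.0 tcp [474.4 348.6  60.4] F [ 0.3 -1.6  6.9] gap 24.0 grip 30.2
pulled t 92.5 tcp [473.7 348.6  84.9] F [ 0.2 -0.1 -1.7] gap 23.9 grip 30.0
up t 93.4 tcp [473.4 348.6 198.8] F [ 0.2  0.1 -2.8] gap 23.8 grip 30.0
rack [ 5.43082e+02 -2.07999e+02  1.00000e-01] 140
[[5.0, -0.0, 125.0], [-2.0, -82.0, 122.0], [-2.0, -134.0, 126.0], [-44.0, 16.0, 339.0]]
```

View pics/k6.png

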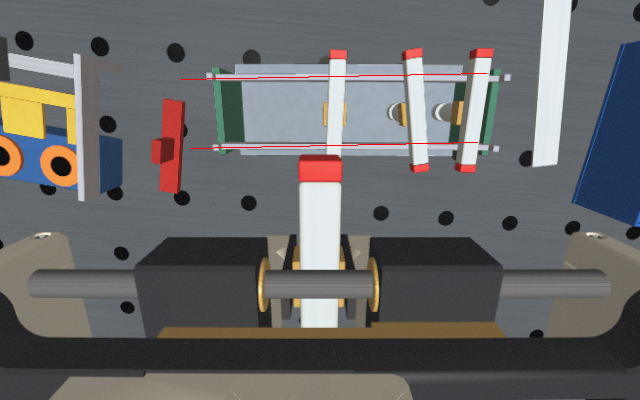

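The fitted lines are thrown off by the hung arms. The rail stops at (209,76), (508,77), (214,147) and (496,148) are where they were in h1, so the rack hasn't moved again. I'll take its pose from the stops and hang tube 3.

```bash
python3 - <<'E'
from h import *
m=wcam(); w=onz(m,[[210,76],[508,77],[214,147],[496,148]],114.)[:,:2]; c=w.mean(0); a=(w[0]-w[1]+w[2]-w[3]); yaw=np.arctan2(-a[0],a[1]); print(c,yaw)
RK=[541.1,np.clip(c[1],-213,-207),.05]; print(RK)
y=-208.5-2+75; xy=place([541.1,-208.5,.05],[0,73,0])[0,:2]
hang(RK,(xy[1]-RK[1])/np.cos(.05)-.5)
r.reach([470,-200,290],Q(.08)); r.sleep(.2); shot("h3")
E
```

```text
[ 543.80867965 -232.63266431] 0.0769545421378124
[541.1, np.float64(-213.0), 0.05]
lowered 78.0 base -1.7 t 102.1 tcp [ 537.4 -136.1   78.4] F [-2.5  1.   2.8] gap 23.8 grip 30.0
rel t 103.2 tcp [ 536.9 -139.5   78.2] F [  1.9 -20.7  -3.5] gap 87.4 grip 11.4
```

View pics/h3.png

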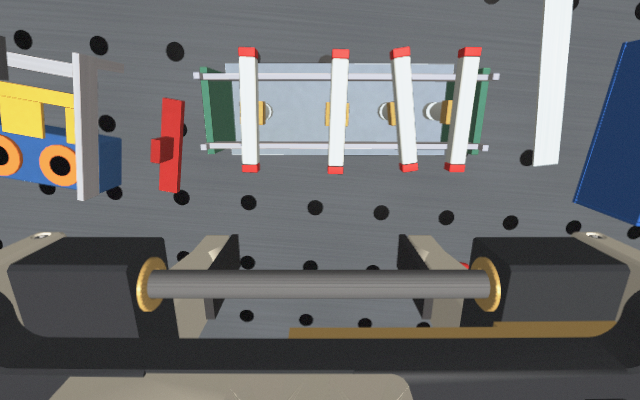

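All four tubes rest across both rails, with arms near (249,110), (338,110), (404,108) and (465,108). Releasing the last one nudged an end plate, which did no harm. Now I'll shut the guard.

```bash
python3 - <<'E'
from h import *
a=MAN[2]; ph=a-np.pi/2; u=np.array([np.cos(a),np.sin(a),0]); p=place(MAN,[78,0,0])[0]
g=lambda d,z:p+u*d+[0,0,z]
r.reach(g(60,200),Q(ph)); r.move_straight(g(60,80)); r.close(); st("grip")
r.move_straight(g(3,80),vel=60); st("3")
for d in range(2,-8,-1):
    r.move_straight(g(d,80),vel=10); o=r.observe(); f=o["ft_force"]@u; print(d,f.round(1),((o["ee_pos"]-p)@u).round(1))
    if f>13: break
r.move_straight(g(d+1.2,80),vel=10); st(); r.release(); r.move_straight(g(d+1.2,200)); r.move_straight(g(0,260),vel=200)
# lock bar
r.reach([475,8,200],Q(-1.67)); r.sleep(.2); 
r.move_straight([475,8,19.5],vel=120); r.close(); st("bar"); r.move_straight([475,8,200],vel=120); st("up")
r.reach([577.0,224.5,200],Q(-.1)); r.sleep(.3); st("above"); shot("pre")
E
```

```text
grip t 108.9 tcp [599.3 222.3  80. ] F [-2.4  0.8  1. ] gap 19.2 grip 30.0
3 t 110.0 tcp [542.4 227.9  79.9] F [-3.   0.7 -0.1] gap 19.6 grip 30.0
2 0.3 2.2
1 2.8 1.3
0 2.8 -0.0
-1 7.1 -0.3
-2 11.5 -0.4
-3 18.0 -0.4
 t 111.8 tcp [539.6 228.3  80. ] F [11.4 -3.7 -8.4] gap 19.6 grip 30.0
bar t 118.1 tcp [475.    8.   19.5] F [ 0.7  0.3 -0.1] gap 29.7 grip 30.0
up t 119.8 tcp [474.6   7.9 199.3] F [ 0.4 -0.6 -2.3] gap 29.9 grip 30.0
above t 121.3 tcp [577.  224.  200.3] F [ 0.6  0.1 -2.8] gap 29.9 grip 30.0
```

View pics/pre.png

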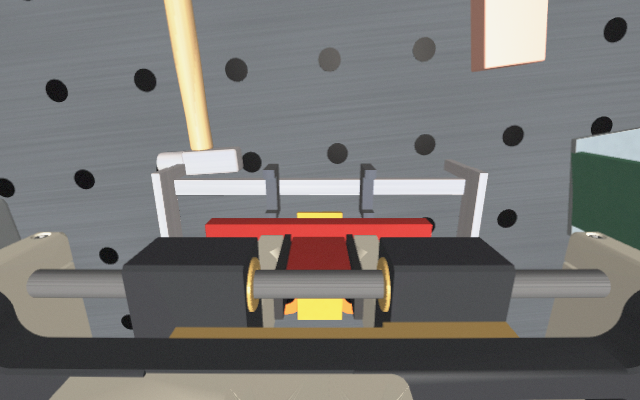

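The guard is shut, 60.2 mm of travel between its two stops. The bar is held level, (207,228)–(430,228), with the cradles at (272,190) and (367,190). It has kept its pose in the grip, so returning to the pick-up pose puts it back where it lay.

```bash
python3 - <<'E'
from h import *
xy=[577.0,224.4]; r.move_straight([*xy,115],vel=100,ori=Q(-.104)); z=lower(xy,106,95.5,-.104); o=st(); 
r.release(); st("rel"); r.move_straight([*xy,190],vel=120)
V=[]
for p in ([470,280,300],[470,180,300]):
    r.reach(p,Q(-.1)); r.sleep(.3); m,im=shot("f%d"%p[1]); k=r.regions_of("wrist","lock_bar"); 
    if k: V.append((m,k[0]["pixels"]))
print(fit(V,BAR,[577,224.5,-.1,76]))
E
```

```text
lowered 97.0 base -3.4 t 125.1 tcp [577.2 224.5  97.5] F [-1.5  0.   3.4] gap 29.6 grip 30.0
 t 125.1 tcp [577.2 224.5  97.5] F [-1.5  0.   3.4] gap 29.6 grip 30.0
rel t 126.2 tcp [577.  224.4  97. ] F [-0.8 -0.1  0.6] gap 87.7 grip 0.0
(array([ 5.77694422e+02,  2.26496306e+02, -1.03532593e-01,  7.49474842e+01]), np.float64(0.959864871994491))
```

View pics/f280.png

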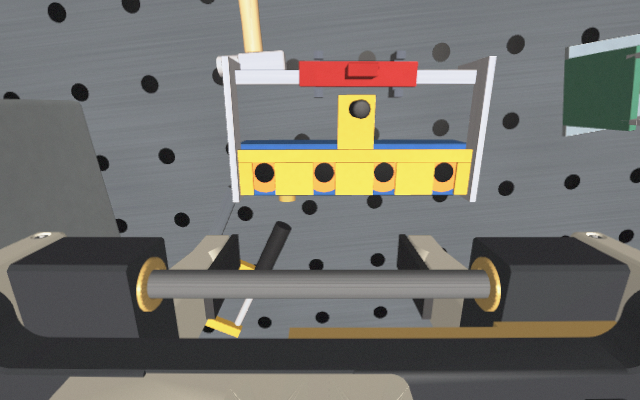

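The bar lies in both cradles at (358,74), about 2 mm from where it started along its length and at the same height. The guard is shut and all the fittings are empty. I'll check the tubes by number and then hand in.

```bash
python3 - <<'E'
from h import *
r.reach([470,-200,290],Q(.08)); r.sleep(.3); shot()
print([(b["conf"],np.round(b["position"]).tolist()) for b in r.boxes_of("wrist","tube0")]); st()
print(r.sign_off())
E
```

```text
[(0.93, [548.0, -278.0, 126.0]), (0.67, [544.0, -214.0, 127.0]), (0.65, [552.0, -331.0, 124.0]), (0.64, [534.0, -124.0, 125.0])]
 t 130.9 tcp [ 470.2 -199.6  290. ] F [-0.3  0.4 -0.8] gap 87.5 grip 0.0
the job is handed in; nothing more can be done
None
```

The job is handed in at 131 s: all four tubes hang across both rails, the guard is shut, and the lock bar is back in its cradles about 2 mm off centre lengthwise; the last release nudged the rack by about 9 mm, and I viewed 17 pictures, over the limit of 14.

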